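# Load a bar into the marking machine and slide its carriage to the mark

### The job

Using its black grip, draw the marking machine's carriage all the way back to the loading end, away from the head. Take the blue bar out of the stock rack and lay it flat and straight on the carriage, its plain end under the brass bridge and against the red end stop, its orange end outwards; then slide the carriage by the black grip until its yellow pointer lines up with the red mark on the scale. Let go, and leave everything else where it is.

Things in the scene. Friction and masses are not known exactly. Their poses are not given: they have to be found in the camera images.
- machine: light grey marking machine, fixed. Origin: on the table under the middle of the bed's centre line; y runs along the track towards the head, x away from the robot. Base plate 20 mm high, x -175..75, y -230..230 mm.
- head (a point): middle of the head's underside, 165 mm above the table, at machine (35, 160) mm; axes as the machine's. The head spans machine x -5..75, y 60..260 mm; below it a black spindle, diameter 32 mm, at machine (17, 100) mm reaches down to 120 mm above the table. The column stands at machine x -5..75, y 230..330 mm, 250 mm high.
- carriage (a joint): position of the carriage along the track in m: 0 = fully back at the loading end (machine -y), 0.16 = far end under the head. Stays where it is left; friction about 3 N plus 4 N per m/s. The carriage's centre lies at machine x = 0, y = -0.08 + this value. Bed: aluminium plate 76 (x) x 200 (y) mm, top 36 mm above the table, open, without side walls but for the bridge.
- bridge (a point): entrance of the brass bridge, at mid-width on the bed's top, 50 mm to +y of the carriage's centre; axes as the machine's. The bridge reaches from here 40 mm to +y, up to the stop. Opening 38 mm wide (x), 37 mm high; outside 62 mm wide, its top 82 mm above the table. The bar goes in towards +y.
- stop (a point): middle of the foot of the red end stop's face, on the bed's top, 90 mm to +y of the carriage's centre; axes as the machine's. The stop is 62 mm wide, 37 mm high.
- grip: black slider grip standing on the carriage's front arm, 30 (x) x 24 (y) x 50 mm high. Origin: centre of its underside, 35 mm above the table, 110 mm to -x of the carriage's centre line, at the carriage's y centre. Its top is 85 mm above the table.
- pointer (a point): tip of the carriage's thin yellow pointer, at the carriage's y centre, at machine x = -148 mm, 25 mm above the table; axes as the machine's.
- mark: red T-shaped mark lying on the white scale in front of the track, 4 mm wide at its stem, 4 mm high, 24 mm above the table at its top; seen-only, nothing can touch it. Origin at machine x = -164 mm; axes as the machine's; y = 0 of its frame is where the pointer must stand. It stands between carriage positions 0.07 and 0.14 m.
- rack: grey stock rack, fixed. Origin: on the table under its centre. Two roofed lanes along its y axis at x = -42 and +42 mm, each 42 mm wide and 42 mm high, without floor (the bars lie on the table), open at y = +55 mm, closed at y = -55 mm. Outside 142 (x) x 116 (y) x 48 mm high.
- bar: blue aluminium bar 30 (x) x 160 (y) x 25 (z) mm, about 0.32 kg; the last 30 mm at its -y end are orange, the +y end is plain. Origin: centre of its underside. At the start it lies in one lane of the rack along the rack's y axis with its plain end sticking out by 55 to 65 mm, the orange end inside.
- plain_end (a point): middle of the lower edge of the blue bar's plain end (80 mm to +y of the bar's origin)
- grey_bar: dark grey steel-coloured bar with a bright end, same size as the blue bar (30 x 160 x 25 mm, axes alike), in the rack's other lane. Bystander.
- jar: round jar with black cap, diameter 60, height 70 mm. Origin: centre of underside. Bystander.
- cleaner: bottle with red cap, diameter 60, height 150 mm. Origin: centre of underside. Bystander.
- weight: brass weight with a knob, diameter 52, height 60 mm. Origin: centre of underside. Bystander.
- driver: red-handled screwdriver 190 mm long, 26 mm thick, lying along its x axis, handle to -x. Origin: middle of its length, on its underside. Bystander.
- pot: blue ceramic cup, rim diameter 72, height 85 mm. Origin: centre of underside. Bystander.
There are look-alikes about, which are no part of the job. Several things have the shape of the bar; the one meant has the colours described above.

How it is judged:
By the outcome, as a careful person would: the job done as asked, in the order asked, and still so for the second after the job is handed in, with the robot touching nothing.
It also fails if it takes over 70 s, if anything falls off the work surface, if the arm or the gripper's body presses on something with over 40 N, if the wrist force passes 120 N, or if a joint passes its speed limit or range.

### The arm

A 6-joint arm with a two-finger parallel gripper is mounted at the origin on the work surface. World frame = base frame: x ahead of the robot, y to its left, z up, the work surface at z = 0. Lengths are in m, angles in rad, forces in N, time in s.
With the tool pointing down it reaches from about 0.35 to 0.775 m from the base axis. Payload 7.3 kg.
Tool frame: the origin (TCP) lies between the finger pads; the fingertips stand 14 mm ahead of it and the grasp point (between the pads) lies 5 mm behind it; z points along the fingers, y is the line along which they close (so a half turn about z gives the same grasp; the last joint's range is limited). The gripper opens to 92 mm and grips with 3 to 60 N. Pads are 19 mm wide; open, the fingers measure 130 mm over their backs; the gripper's body (75 mm by 190 mm) begins 47 mm behind the grasp point.
Start: joints at [0.989, 0.342, 1.524, -0, 1.275, -0.146], TCP at [0.222, 0.476, 0.241] pointing down, gripper open.
Joint ranges: [-2.53, 2.53], [-0.77, 2.02], [0.04, 2.7], [-1, 4.14], [0.28, 2.66], [-3.11, 3.11]. Speed limits (rad/s): [2.57, 2.57, 3.14, 3.14, 3.14, 3.14].

### API

Orientations are given as [roll, pitch, yaw] about the fixed x, y, z axes, in that order (R = Rz(yaw) Ry(pitch) Rx(roll)).
In Python, from cell import robot, eyes gives the robot as it stands. The module is installed in compiled form; this text tells all that it offers.
- The arm moves only by the shell command python3 -m handwheel 'ROWS' [FORCE]. ROWS is JSON, one flat list of numbers, 5 for each row, row after row: the shift along the world's x, y, z in mm, then the turn about the world's z in rad, then the opening, from 0 (shut) to 1 (fully open). In form: [x, y, z, spin, jaw, x, y, z, spin, jaw, ...]. A call has 1 to 8 rows; each row shifts and turns the commanded pose from where the row before left it; what a row does not reach is not made up. A row lasts 1/10 s, in which the tool goes at most 50 mm and 8.59 degrees, less where a joint would pass 70% of its speed; a pose out of reach is approached as far as the arm can. A call with a gripper value outside its range is refused whole. The fingers move at their own pace and stop on an object; FORCE is the grip in N (left out, the last holds). Time passes only in rows, so rows that do not move let the fingers close. It gives the time, the measured TCP pose, the force, the opening and the grip force at its end, in the units of the state.
- robot.observe(): the state, without advancing time (a new reading comes with each control period).
- eyes.read_camera(name): name is "scene" or "side" or "wrist"; returns (picture, depth): 400x640x3 uint8, blue, green, red; 400x640 float32, m along the optical axis (not along the pixel's ray), 0 where there is no reading.
- eyes.calibration(name): a dict with "fx", "fy", "cx", "cy" (pixels), "dist_coeffs" ([k1, k2, p1, p2, k3] as OpenCV has them; the pictures are not rectified), "world_to_cam" (4x4, takes a point from world to camera coordinates). Camera axes: x right, y down, z forward; pixel columns grow to the right and rows downward; lengths in m; the calibration is good to about 2 mm. A picture is of the moment at which its call begins: read the wrist's pose just before it. calibration takes no time and is no camera call; for the wrist camera it gives the pose at the moment of the call.
- robot.hand_in(): hands the job in; it is judged then, once.
The state is a dict: "time": time; "qpos": joint angles; "qvel": joint speeds; "joint_efforts": joint torques, N m; "tool_pos": TCP position; "tool_rot": TCP orientation; "contact_force": force on the tool from outside, world axes, zero at the start; "torque": the same for the moment, N m; "opening": finger opening in m; "grip_force": force on a finger pad.
Only numpy, scipy, OpenCV 4.12 (cv2) and the standard library are available. Lean on these libraries where they do the work, as an engineer would, in place of code of your own. Each camera call takes 0.05 s, during which the arm holds its last target. There are 200 camera calls.

## Working session

There is one attempt and no reset: what is moved stays moved. The work goes in short steps, Python scripts to look and compute and a shell command to move; the robot and the scene stay as the last step left them, time stands still between calls to the robot, and variables do not carry over. Pictures are saved under pics/ and viewed, at most 10 in all, crops included, and the job is handed in when it is done.

```bash
mkdir -p pics; cat > h.py <<'E'
import numpy as np, cv2
from cell import robot, eyes
def cal(n):
    c=eyes.calibration(n); K=np.array([[c["fx"],0,c["cx"]],[0,c["fy"],c["cy"]],[0,0,1.]])
    return K,np.array(c["dist_coeffs"],float),np.array(c["world_to_cam"])
def ray(c,uv):
    K,d,T=c; p=cv2.undistortPoints(np.array(uv,float).reshape(-1,1,2),K,d).reshape(-1,2)
    D=np.c_[p,np.ones(len(p))]@T[:3,:3]; o=-T[:3,:3].T@T[:3,3]; return o,D
def onplane(c,uv,z):
    o,D=ray(c,uv); return o+D*((z-o[2])/D[:,2])[:,None]
def proj(c,P):
    K,d,T=c; return cv2.projectPoints(np.array(P,float).reshape(-1,1,3),cv2.Rodrigues(T[:3,:3])[0],T[:3,3],K,d)[0].reshape(-1,2)
def cloud(c,dep):
    K,d,T=c; v,u=np.mgrid[:400,:640]
    p=cv2.undistortPoints(np.stack([u,v],-1).reshape(-1,1,2).astype(float),K,d).reshape(-1,2)
    X=np.c_[p,np.ones(len(p))]*dep.reshape(-1,1); return ((X-T[:3,3])@T[:3,:3]).reshape(400,640,3)
E
python3 - <<'E'
from h import *
for n in ("scene","side"):
    im,d=eyes.read_camera(n); cv2.imwrite(f"pics/{n}0.png",im); np.save(n+"0.npy",d)
    c=cal(n); print(n,-c[2][:3,:3].T@c[2][:3,3])
print(robot.observe())
E
```

```text
scene [ 1.00874066 -0.73623318  0.91210024]
side [-0.02606963 -0.82970859  0.98300301]
{'time': 0.1, 'qpos': array([ 9.89007803e-01,  3.42609610e-01,  1.52491709e+00,  3.54238751e-06,
        1.27539507e+00, -1.46022717e-01]), 'qvel': array([-7.62397470e-04, -8.18951172e-04, -3.13448477e-03, -1.25394746e-03,
       -5.15249974e-05, -2.74625866e-03]), 'joint_efforts': array([ 1.41261360e-03, -4.32003093e+01, -2.44696891e+01,  7.18679396e-02,
        5.25223883e-02, -7.74030696e-05]), 'tool_pos': array([0.22140506, 0.47565369, 0.24013853]), 'tool_rot': array([-3.14027817e+00, -1.96743716e-04,  2.70582568e+00]), 'contact_force': array([-0.41959097, -0.2718137 , -0.67063703]), 'torque': array([-0.05787692, -0.01194247, -0.02267095]), 'grip_force': 0.0, 'opening': 0.09149788784123894}
```

View pics/scene0.png

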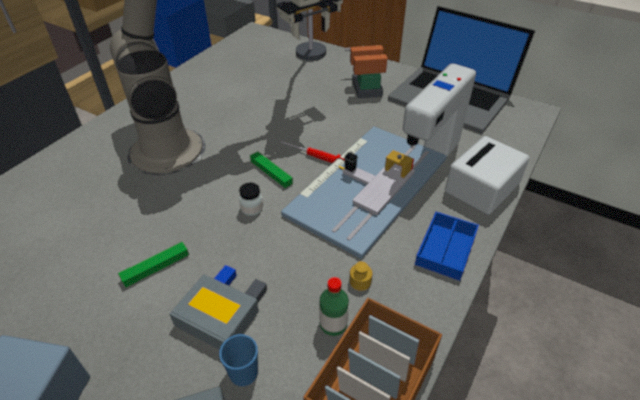

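View pics/side0.png

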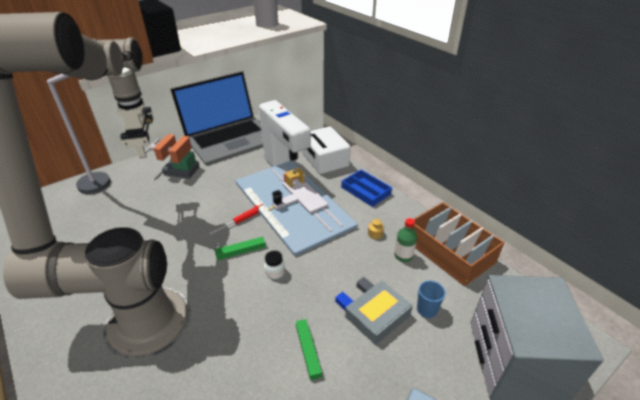

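Scene view: machine plate spans (285,212)–(447,155), black grip (350,161), red mark hidden near (330,175), rack at (215,310), with the blue bar end at (226,275). Side view: grip (277,197), rack (378,306), blue bar end (345,300). Measuring now.

```bash
python3 - <<'E'
from h import *
def rect(P):
    P=P[np.all(abs(P-np.median(P,0))<.4,1)]
    return cv2.minAreaRect((P*1000).astype(np.float32))
for n in ("scene","side"):
    im=cv2.imread(f"pics/{n}0.png"); d=np.load(n+"0.npy"); c=cal(n); W=cloud(c,d)
    hsv=cv2.cvtColor(im,cv2.COLOR_BGR2HSV); H,S,V=cv2.split(hsv)
    ok=d>0
    t=ok&(abs(W[...,2])<.01); print(n,"table z",np.median(W[t][:,2]))
    inr=ok&(W[...,0]>.1)&(W[...,0]<1)&(abs(W[...,1])<.6)
    def lab(m,seed=None):
        k,l,s,ce=cv2.connectedComponentsWithStats(m.astype(np.uint8)); 
        return l,s,ce
    # base plate: z 12..28, near seed
    seed={"scene":(300,205),"side":(265,205)}[n]
    print("hsv plate",hsv[{"scene":(215,310),"side":(230,310)}[n]])
    for nm,lo,hi in (("plate",.013,.028),("rack",.040,.056)):
        m=cv2.morphologyEx((inr&(W[...,2]>lo)&(W[...,2]<hi)).astype(np.uint8),cv2.MORPH_OPEN,np.ones((3,3)))
        l,s,ce=lab(m)
        for i in np.argsort(-s[1:,4])[:4]+1:
            print(nm,s[i],rect(W[l==i][:,:2]),np.median(W[l==i],0).round(3))
    for nm,m in (("blue",(H>105)&(H<125)&(S>180)&inr),("yellow",(H>18)&(H<35)&(S>150)&inr),("red",((H<8)|(H>172))&(S>150)&inr),("black",(V<40)&inr&(W[...,2]>.06)&(W[...,2]<.1))):
        l,s,ce=lab(m)
        for i in np.argsort(-s[1:,4])[:6]+1:
            if s[i,4]>5: print(nm,s[i],ce[i].round(1),np.median(W[l==i],0).round(3))
E
```

```text
scene table z 0.0006246736815960657
hsv plate [104  58 164]
plate [ 281  127  168  128 8480] ((551.8861083984375, 181.0225830078125), (477.72674560546875, 349.5591735839844), 85.27279663085938) [0.587 0.097 0.021]
plate [119 242  68  42 780] ((299.2698669433594, -340.4388427734375), (159.77911376953125, 35.96480941772461), 67.63921356201172) [ 0.303 -0.342  0.025]
plate [252 155  40  29 362] ((341.171875, 75.47611999511719), (32.27129364013672, 147.10487365722656), 74.50616455078125) [0.352 0.07  0.025]
plate [245 279  21  19 235] ((550.96044921875, -277.5584716796875), (30.772872924804688, 44.7833137512207), 5.2701497077941895) [ 0.552 -0.278  0.025]
rack [ 169  274   87   68 3319] ((514.472412109375, -372.3243103027344), (143.9591522216797, 117.04622650146484), 3.5819075107574463) [ 0.519 -0.377  0.048]
rack [366 309  69  37 295] ((868.412353515625, -214.44187927246094), (148.10643005371094, 6.162701606750488), 1.0253416299819946) [ 0.873 -0.214  0.048]
rack [448 178  48  26 220] ((856.6943359375, 242.82518005371094), (15.949986457824707, 135.52207946777344), 82.67857360839844) [0.
[... 2136 characters left out ...]
 0.048]
blue [343 172  48  33 902] [366.3 187.5] [0.863 0.069 0.018]
blue [337 293  14  14 122] [343.  299.7] [ 0.462 -0.283  0.025]
blue [279 113   8   3   9] [282.3 114.1] [0.696 0.362 0.252]
yellow [361 292  35  28 481] [377.9 305.3] [ 0.513 -0.37   0.049]
yellow [370 223  12  15 113] [375.7 230.4] [ 0.721 -0.138  0.034]
yellow [286 171  17  13  74] [293.9 176.3] [0.641 0.222 0.08 ]
red [234 206  24  17 159] [246.4 214.5] [0.428 0.199 0.023]
red [406 219  10   9  72] [410.1 222.6] [ 0.733 -0.257  0.149]
black [267 252  14  13 155] [273.5 258.1] [ 0.371 -0.071  0.07 ]
black [274 192   7   9  36] [276.9 195.9] [0.534 0.164 0.077]
black [309 149   5   6   9] [311.1 151.6] [0.798 0.325 0.07 ]
```

```bash
python3 - <<'E'
from h import *
a=cv2.imread("pics/scene0.png")[120:260,280:460]; b=cv2.imread("pics/side0.png")[150:290,200:380]
cv2.imwrite("pics/crop.png",np.hstack([cv2.resize(x,None,fx=2.2,fy=3.2*2.2/3.2,interpolation=cv2.INTER_CUBIC) for x in (a,b)]))
E
```

```text
(no output)
```

View pics/crop.png

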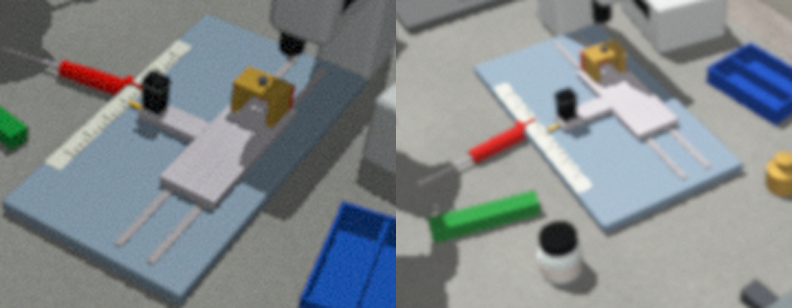

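```bash
python3 - <<'E'
from h import *
from scipy.optimize import least_squares
for n,seed in (("scene",(310,215)),("side",(310,230))):
    im=cv2.imread(f"pics/{n}0.png"); c=cal(n); H,S,V=cv2.split(cv2.cvtColor(im,cv2.COLOR_BGR2HSV))
    d=np.load(n+"0.npy"); W=cloud(c,d)
    m=((H>96)&(H<112)&(S>30)&(S<130)&(W[...,2]>.012)&(W[...,2]<.03)).astype(np.uint8)
    k,l=cv2.connectedComponents(m); L=(l==l[seed[1],seed[0]]).astype(np.uint8)
    q=max(cv2.findContours(L,cv2.RETR_EXTERNAL,cv2.CHAIN_APPROX_NONE)[0],key=cv2.contourArea).reshape(-1,2)
    P=onplane(c,q,.02)[:,:2]
    def loc(t): 
        R=np.array([[np.cos(t[2]),-np.sin(t[2])],[np.sin(t[2]),np.cos(t[2])]]); return (P-t[:2])@R
    def sel(p): return (np.abs(p[:,0]+.175)<.012)&(abs(p[:,1])<.22),(np.abs(p[:,1]+.23)<.012)&(p[:,0]>-.17)&(p[:,0]<.07)
    t=np.array([.65,.15,-.08])
    hull=cv2.convexHull((P*1000).astype(np.float32)); r=cv2.minAreaRect(hull); print(n,r,L.sum())
    # init from box corner min-y,min-x
    y=np.deg2rad(-4.7); R=np.array([[np.cos(y),-np.sin(y)],[np.sin(y),np.cos(y)]])
    p=P@R; t=np.r_[R@np.array([np.percentile(p[:,0],2)+.175,np.percentile(p[:,1],1)+.23]),y]
    for _ in range(6):
        a,b=sel(loc(t))
        f=lambda t:np.r_[loc(t)[a,0]+.175,loc(t)[b,1]+.23]
        t=least_squares(f,t,loss="soft_l1",f_scale=.001).x
    print(n,t.round(4),a.sum(),b.sum(),np.abs(f(t)).mean().round(4), "max-x",np.percentile(loc(t)[:,0],[99,100]),np.percentile(loc(t)[:,1],[99,100]))
    R=np.array([[np.cos(t[2]),-np.sin(t[2])],[np.sin(t[2]),np.cos(t[2])]])
    # grip: black top pixels in cloud
    for nm,mm in (("grip",(V<60)&(W[...,2]>.04)),("yel",(H>18)&(H<35)&(S>100)&(W[...,2]<.1))):
        A=(W[mm][:,:2]-t[:2])@R; A=np.c_[A,W[mm][:,2]]; A=A[(A[:,0]<-.07)&(A[:,0]>-.19)&(abs(A[:,1])<.13)]
        print(nm,len(A),A.mean(0).round(3),A.min(0).round(3),A.max(0).round(3))
        if nm=="grip":
            T=A[A[:,2]>.081]; print(" top",len(T),T.mean(0).round(4),T.min(0).round(3),T.max(0).round(3), "world", t[:2]+R@T.mean(0)[:2])
E
```

```text
scene ((603.1618041992188, 165.66976928710938), (466.0450134277344, 249.61135864257812), 84.94074249267578) 5668
scene [ 0.6523  0.1628 -0.0739] 21 81 0.0011 max-x [0.07578542 0.07664218] [0.23001942 0.23117184]
grip 172 [-0.108 -0.005  0.067] [-0.125 -0.013  0.04 ] [-0.097  0.012  0.089]
 top 46 [-0.1098 -0.0023  0.085 ] [-0.123 -0.011  0.081] [-0.099  0.009  0.089] world [0.54268858 0.16858474]
yel 12 [-0.14   0.     0.028] [-0.148 -0.01   0.02 ] [-0.124  0.004  0.041]
side ((592.7550048828125, 101.62057495117188), (340.6364440917969, 251.7086181640625), 85.31837463378906) 2482
side [ 0.6491  0.1632 -0.0764] 19 66 0.0015 max-x [0.07386384 0.07454622] [0.0938119 0.1040111]
grip 78 [-0.115 -0.007  0.068] [-0.126 -0.013  0.043] [-0.101  0.002  0.089]
 top 21 [-0.1143 -0.0057  0.0854] [-0.124 -0.011  0.081] [-0.103  0.001  0.089] world [0.5346147  0.16623429]<stdin>:27: RuntimeWarning: Mean of empty slice.
  ret = um.true_divide(
Traceback (most recent call last):
ValueError: zero-size array to reduction operation minimum which has no identity
```

```bash
python3 -m handwheel '[34,-34,0,0.044,1,34,-34,0,0.044,1,34,-34,0,0.044,1,34,-34,0,0.044,1,34,-34,0,0.044,1,34,-34,0,0.044,1,34,-34,0,0.044,1,34,-34,0,0.045,1]' 
python3 - <<'E'
from h import *
im,d=eyes.read_camera("wrist"); cv2.imwrite("pics/w1.png",im); np.save("w1.npy",d)
s=robot.observe(); print(s["time"],s["tool_pos"],s["tool_rot"]); c=cal("wrist");print(-c[2][:3,:3].T@c[2][:3,3],c[2].round(2)); np.save("w1T.npy",c[2])
E
```

```text
time: 0.9
tool_pos: [0.4946, 0.2022, 0.2405]
tool_rot: [-3.142, -0.001, 3.06]
contact_force: [0.6, 0.8, -0.2]
opening: 0.0918
grip_force: 0.0
0.95 [0.49950771 0.19719772 0.24022049] [-3.13870864  0.00327294  3.05890108]
[0.43220622 0.20317435 0.38351261] [[ 0.08  1.   -0.   -0.24]
 [ 0.96 -0.08  0.25 -0.5 ]
 [ 0.25 -0.02 -0.97  0.27]
 [ 0.    0.    0.    1.  ]]
```

View pics/w1.png

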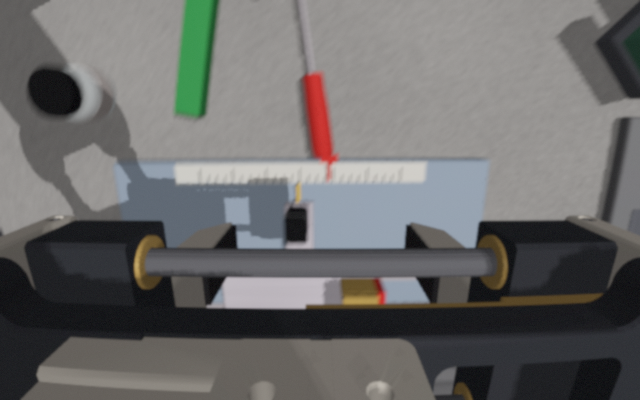

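The wrist view shows the pointer at (297,185), the grip top at (296,215), the red mark stem at (329,172), and the plate's near edge from (117,160) to (488,158).

```bash
python3 - <<'E'
from h import *
im=cv2.imread("pics/w1.png"); K,dd,_=cal("wrist"); c=(K,dd,np.load("w1T.npy"))
H,S,V=cv2.split(cv2.cvtColor(im,cv2.COLOR_BGR2HSV))
# plate near edge: per column first bluish row
e=[]
for u in list(range(125,170))+list(range(432,482)):
    g=cv2.GaussianBlur(im,(3,3),0)[:,u].astype(int); s=g[:,0]-g[:,2]; r=np.where((s[140:200]>20))[0]
    if len(r): e.append((u,140+r[0]-.5))
P=onplane(c,e,.02); f=cv2.fitLine(P[:,:2].astype(np.float32),cv2.DIST_HUBER,0,.01,.01).ravel(); print("edge",f,"yaw",np.arctan2(f[1],f[0]))
for row in (168,195,205):
    s=im[row].astype(int); b=np.where((s[:,0]-s[:,2]>20)|(s.sum(1)>480))[0]; b=b[(b>100)&(b<500)]; print("ends",b[0],b[-1],onplane(c,[(b[0]-.5,row),(b[-1]+.5,row)],.02)[:,:2])
red=((H<8)|(H>172))&(S>110); v,u=np.where(red)
for r in range(150,186): 
    k=(v==r)&(u<345)&(u>310)
    if k.any(): print(r,u[k].min(),u[k].max(),end="; ")
yl=(H>15)&(H<38)&(S>100); v,u=np.where(yl); k=(u>280)&(u<315)&(v<210)&(v>170); print("\nyel",u[k].mean(),v[k].min(),v[k].max(),[(r,u[k&(v==r)].mean()) for r in range(v[k].min(),v[k].max()+1)])
print(onplane(c,[(u[k].mean(),v[k].mean())],.025),onplane(c,[(329,174)],.024))
bl=(V<45); k,l,s,ce=cv2.connectedComponentsWithStats(bl.astype(np.uint8)); i=l[215,296];print("grip",s[i],ce[i])
E
```

```text
edge [0.07339127 0.99730325 0.49103978 0.2848171 ] yaw 1.497339
ends 115 486 [[ 0.47196441 -0.05356613]
 [ 0.50961031  0.3958471 ]]
ends 119 483 [[ 0.50585648 -0.05682558]
 [ 0.54310702  0.39372331]]
ends 128 482 [[ 0.5195747  -0.04816924]
 [ 0.55590734  0.39310813]]
150 312 332; 151 313 331; 152 313 332; 153 313 332; 154 314 332; 155 314 336; 156 315 336; 157 316 336; 158 319 336; 159 321 336; 160 322 336; 161 326 333; 162 328 332; 163 328 331; 164 328 329; 
yel 297.5 186 200 [(186, np.float64(297.5)), (187, np.float64(297.5)), (188, np.float64(297.5)), (189, np.float64(297.5)), (190, np.float64(297.5)), (191, np.float64(297.5)), (192, np.float64(297.5)), (193, np.float64(297.5)), (194, np.float64(297.5)), (195, np.float64(297.5)), (196, np.float64(297.5)), (197, np.float64(297.5)), (198, np.float64(297.5)), (199, np.float64(297.5)), (200, np.float64(297.5))]
[[0.52058959 0.16711873 0.025     ]] [[0.50096209 0.20627497 0.024     ]]
grip [286 208  20  33 576] [295.61111111 224.43923611]
```

```bash
python3 -m handwheel '[0,0,0,0,1,0,0,0,0,1,0,0,0,0,1]' | head -3
cat > m.py <<'E'
from h import *
c=cal("wrist"); im,d=eyes.read_camera("wrist"); cv2.imwrite("pics/w2.png",im)
print(robot.observe()["tool_pos"])
g=cv2.GaussianBlur(im,(3,3),0).astype(int)
e=[]
for u in list(range(125,170))+list(range(432,478)):
    s=g[:,u,0]-g[:,u,2]; r=np.where(s[130:210]>20)[0]
    if len(r): e.append((u,130+r[0]-.5))
P=onplane(c,e,.02)[:,:2]; f=cv2.fitLine(P.astype(np.float32),cv2.DIST_HUBER,0,.01,.01).ravel(); yaw=np.arctan2(f[1],f[0])-np.pi/2
E=np.array(e); print("edge rows",E[:3],E[-3:],"yaw",yaw)
q=[]
for row in range(175,206,3):
    s=g[row]; b=np.where((s[:,0]-s[:,2]>20)|(s.sum(1)>480))[0]; b=b[(b>90)&(b<510)]; q.append(onplane(c,[(b[0]-.5,row),(b[-1]+.5,row)],.02)[:,:2])
q=np.array(q); R=np.array([[np.cos(yaw),-np.sin(yaw)],[np.sin(yaw),np.cos(yaw)]])
lo=np.median((q[:,0]@R)[:,1]); hi=np.median((q[:,1]@R)[:,1]); xm=np.median((P@R)[:,0])+.175
o=R@np.array([xm,(lo+hi)/2]); print("len",hi-lo,"machine",o)
H,S,V=cv2.split(cv2.cvtColor(im,cv2.COLOR_BGR2HSV))
k,l,s,ce=cv2.connectedComponentsWithStats((V<50).astype(np.uint8))
for i in range(1,k):
    if 250<s[i,4]<1500: print("blk",s[i],((onplane(c,[ce[i]],.085)[0,:2]-o)@R))
E
python3 m.py
```

```text
time: 1.25
tool_pos: [0.4926, 0.205, 0.2406]
tool_rot: [3.141, -0.001, 3.06]
[0.49261733 0.20510379 0.24077275]
edge rows [[125.  168.5]
 [126.  166.5]
 [127.  170.5]] [[475.  159.5]
 [476.  159.5]
 [477.  159.5]] yaw -0.079417825
len 0.4527511609731971 machine [0.64837161 0.16696185]
blk [ 596    3   44   95 1370] [-0.28483961  0.31397699]
blk [603 120  24  99 407] [-0.17696683  0.33036258]
blk [284 207  23  35 699] [-0.11739832 -0.00030165]
blk [214 226  22  24 301] [-0.10045404 -0.07166798]
blk [406 226  22  23 298] [-0.09987076  0.12212061]
blk [203 276  22  28 367] [-0.04587795 -0.09413052]
blk [418 278  21  25 331] [-0.04412657  0.14465319]
blk [454 365  41  35 996] [0.08644586 0.21578454]
```

```bash
python3 -m handwheel '[24,-17,0,0,1,23,-16,0,0,1,0,0,-45,0,1,0,0,-45,0,1,0,0,-45,0,1,0,0,-45,0,1,0,0,0,0,1]' | grep -v rot
python3 -m handwheel '[0,0,0,0,0.1,0,0,0,0,0.1,0,0,0,0,0.1,0,0,0,0,0.1,0,0,0,0,0.1]' 20
```

```text
time: 2.0
tool_pos: [0.5359, 0.1714, 0.0555]
contact_force: [-0.6, 0.1, -0.2]
opening: 0.0916
grip_force: 0.0
time: 2.5
tool_pos: [0.5411, 0.171, 0.0619]
tool_rot: [3.141, 0.002, 3.059]
contact_force: [0.5, 0.8, 0.1]
opening: 0.0567
grip_force: 0.0
```

```bash
python3 -m handwheel '[0,0,0,0,0.1,0,0,0,0,0.1,0,0,0,0,0.1,0,0,0,0,0.1,0,0,0,0,0.1,0,0,0,0,0.1]' 20
```

```text
time: 3.1
tool_pos: [0.5407, 0.1713, 0.0607]
tool_rot: [3.141, 0.0, 3.059]
contact_force: [0.8, 3.0, 1.0]
opening: 0.024
grip_force: 20.0
```

```bash
python3 -m handwheel '[-1,-13,0,0,0.1,-1,-13,0,0,0.1,-1,-13,0,0,0.1,-1,-13,0,0,0.1,-1,-13,0,0,0.1,0,0,0,0,0.1,0,0,0,0,0.1]' | egrep 'pos|force|time'
python3 -m handwheel '[-0.2,-3,0,0,0.1,-0.2,-3,0,0,0.1,0,0,0,0,0.1,0,0,0,0,0.1]' | egrep 'pos|force'
python3 -m handwheel '[-0.2,-2,0,0,0.1,-0.2,-2,0,0,0.1,0,0,0,0,0.1,0,0,0,0,0.1]' | egrep 'pos|force'
```

```text
time: 3.8
tool_pos: [0.5354, 0.1046, 0.0607]
contact_force: [0.7, -3.1, 1.2]
grip_force: 20.0
tool_pos: [0.5351, 0.1001, 0.0607]
contact_force: [-0.5, 1.1, 0.2]
grip_force: 20.0
tool_pos: [0.5348, 0.0958, 0.0607]
contact_force: [-1.0, 1.4, -0.4]
grip_force: 20.0
```

```bash
python3 -m handwheel '[-0.2,-2,0,0,0.1,-0.2,-2,0,0,0.1,0,0,0,0,0.1,0,0,0,0,0.1]' | egrep 'pos|force'
python3 -m handwheel '[-0.2,-2,0,0,0.1,-0.2,-2,0,0,0.1,0,0,0,0,0.1,0,0,0,0,0.1]' | egrep 'pos|force'
```

```text
tool_pos: [0.5347, 0.0953, 0.0607]
contact_force: [1.7, 18.6, -2.6]
grip_force: 20.0
tool_pos: [0.5347, 0.0949, 0.0608]
contact_force: [4.3, 37.0, -4.8]
grip_force: 20.0
```

```bash
python3 -m handwheel '[0.5,7,0,0,0.1,0,0,0,0,0.1,0,0,0,0,0.1]' | egrep 'pos|force'
python3 -m handwheel '[0,0,0,0,0.7,0,0,0,0,0.7,0,0,0,0,0.7,0,0,0,0,0.7]' | egrep 'pos|force|open'
python3 -m handwheel '[0,0,48,0,0.7,0,0,48,0,0.7,0,0,48,0,0.7,34,0,35,0,0.7,34,0,30,0,0.7,34,0,20,0,0.7,0,0,0,0,0.7,0,0,0,0,0.7]' | egrep 'pos|force|open'
python3 -m handwheel '[0,0,0,0,0.7,0,0,0,0,0.7]' | egrep 'pos|force|open|time'
python3 - <<'E'
from h import *
c=cal("wrist"); im,d=eyes.read_camera("wrist"); cv2.imwrite("pics/w3.png",im); np.save("w3.npy",d); np.save("w3T.npy",c[2])
print(robot.observe()["tool_pos"],robot.observe()["tool_rot"])
E
```

```text
tool_pos: [0.5347, 0.0956, 0.0608]
contact_force: [2.0, 8.0, -1.1]
grip_force: 20.0
tool_pos: [0.5345, 0.0944, 0.0608]
contact_force: [0.5, 0.1, 0.4]
opening: 0.0516
grip_force: 0.0
tool_pos: [0.6362, 0.0946, 0.2887]
contact_force: [-0.6, -0.0, -1.3]
opening: 0.0642
grip_force: 0.0
time: 7.1
tool_pos: [0.6352, 0.095, 0.2889]
contact_force: [-0.1, -0.4, 1.3]
opening: 0.0644
grip_force: 0.0
[0.63543983 0.09499442 0.28919757] [-3.14144344e+00 -1.69422279e-03  3.05891237e+00]
```

View pics/w3.png

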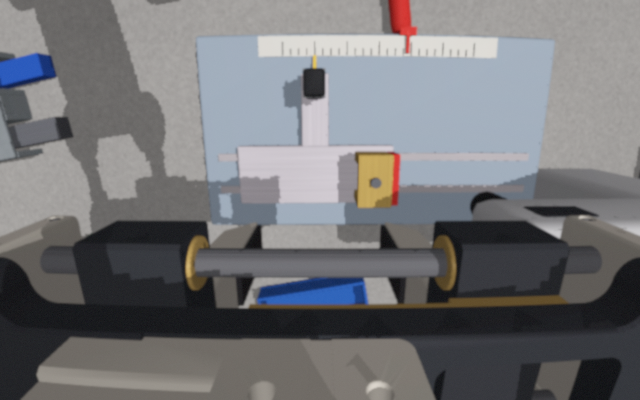

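The whole plate is visible: corners near (197,38), (553,40) and (210,222). The bed runs (238,147)–(393,203), the bridge is at (378,180), the pointer at (314,60) and the mark stem at (407,46).

```bash
python3 - <<'E'
from h import *
im=cv2.imread("pics/w3.png"); K,dd,_=cal("wrist"); c=(K,dd,np.load("w3T.npy"))
g=cv2.GaussianBlur(im,(3,3),0).astype(int); G=g.sum(2); B=g[...,0]-g[...,2]
def edgev(A,u,a,b): s=np.diff(A[a:b,u]); i=np.argmax(abs(s)); return (u,a+i+.5)
def edgeh(A,v,a,b): s=np.diff(A[v,a:b]); i=np.argmax(abs(s)); return (a+i+.5,v)
def fit(e,z):
    P=onplane(c,e,z)[:,:2]; f=cv2.fitLine((P*1000).astype(np.float32),cv2.DIST_WELSCH,0,.01,.01).ravel(); 
    P=f[2:]/1000; a=np.arctan2(f[1],f[0]); return P,a
top=fit([edgev(B,u,28,48) for u in list(range(205,252,2))+list(range(503,545,2))],.02)
left=fit([edgeh(B,v,185,222) for v in range(50,210,3)],.02)
right=fit([edgeh(B,v,530,565) for v in range(50,150,3)],.02)
bot=fit([edgev(B,u,212,232) for u in range(215,330,3)],.02)
b1=fit([edgev(G,u,138,152) for u in list(range(245,298,2))+list(range(333,354,2))],.036)
b2=fit([edgev(G,u,197,212) for u in range(250,352,2)],.036)
b3=fit([edgeh(G,v,228,248) for v in range(162,186,2)],.036)
for n,x in dict(top=top,left=left,right=right,bot=bot,b1=b1,b2=b2,b3=b3).items(): print(n,x[0].round(4),np.rad2deg(x[1]).round(2))
yaw=-.0765
R=np.array([[np.cos(yaw),-np.sin(yaw)],[np.sin(yaw),np.cos(yaw)]])
m=lambda x,i:(x[0]@R)[i]
print("plate x c",(m(top,0)+m(bot,0))/2+.05,"w",m(bot,0)-m(top,0),"y c",(m(left,1)+m(right,1))/2,"len",m(right,1)-m(left,1))
print("bed xc",(m(b1,0)+m(b2,0))/2,"w",m(b2,0)-m(b1,0),"bed y lo",m(b3,1))
H,S,V=cv2.split(cv2.cvtColor(im,cv2.COLOR_BGR2HSV))
def cc(mask,box,z):
    u0,u1,v0,v1=box; v,u=np.where(mask[v0:v1,u0:u1]); p=[u0+u.mean(),v0+v.mean()]; print(p,len(u),u.min()+u0,u.max()+u0,v.min()+v0,v.max()+v0,(onplane(c,[p],z)[0,:2]@R).round(4))
red=((H<8)|(H>172))&(S>100)
cc((H>15)&(H<38)&(S>90),(305,325,50,68),.025)
cc(red,(395,420,39,53),.024)
cc((H>15)&(H<30)&(S>120),(350,395,145,215),.082)
cc(red,(385,410,145,215),.073)
cc((V<50),(300,330,65,100),.085)
print("origin guess", R@np.array([(m(b1,0)+m(b2,0))/2,(m(left,1)+m(right,1))/2]))
E
```

```text
top [0.4738 0.1668] 85.51
left [ 0.5731 -0.0564] -4.45
right [0.5815 0.4005] -4.43
bot [0.7107 0.0261] 85.39
b1 [0.6026 0.06  ] 85.84
b2 [0.6768 0.058 ] 85.48
b3 [ 0.6304 -0.011 ] -5.12
plate x c 0.6331722782482258 w 0.2469736246492868 y c 0.21564187771611573 len 0.4562379326866139
bed xc 0.6332781656558928 w 0.07412250941720233 bed y lo 0.03724758336285695
[np.float64(314.0), np.float64(61.32432432432432)] 37 313 315 55 67 [0.4931 0.1359]
[np.float64(407.04651162790697), np.float64(45.46511627906977)] 43 406 409 39 52 [0.4743 0.2505]
[np.float64(374.3569355774811), np.float64(179.0075449796866)] 1723 355 393 153 206 [0.6301 0.205 ]
[np.float64(395.6875), np.float64(178.63888888888889)] 288 391 399 153 204 [0.6316 0.2319]
[np.float64(311.57095709570956), np.float64(84.63036303630363)] 303 304 322 70 96 [0.5264 0.1342]
origin guess [0.64790654 0.16661265]
```

```bash
python3 -m handwheel '[-16,-38,-5,-0.142,0.7,-16,-38,-5,-0.142,0.7,-16,-38,-5,-0.142,0.7,-16,-38,-5,-0.142,0.7,-16,-38,-5,-0.142,0.7]' | egrep 'pos|rot'
python3 -m handwheel '[-16,-38,-5,-0.142,0.7,-16,-38,-5,-0.142,0.7,-16,-38,-5,-0.142,0.7,-16,-38,-5,-0.142,0.7,-16,-38,-5,-0.142,0.7,0,0,0,0,0.7,0,0,0,0,0.7,0,0,0,0,0.7]' | egrep 'pos|rot|time'
python3 - <<'E'
from h import *
c=cal("wrist"); im,d=eyes.read_camera("wrist"); cv2.imwrite("pics/w4.png",im); np.save("w4.npy",d); np.save("w4T.npy",c[2])
print(robot.observe()["tool_pos"],robot.observe()["tool_rot"])
H,S,V=cv2.split(cv2.cvtColor(im,cv2.COLOR_BGR2HSV))
W=cloud(c,d)
k,l,s,ce=cv2.connectedComponentsWithStats(((H>105)&(H<125)&(S>150)).astype(np.uint8))
for i in range(1,k):
    if s[i,4]>200: print(s[i],ce[i],np.median(W[l==i],0),cv2.minAreaRect((onplane(c,np.argwhere(l==i)[:,::-1],.025)[:,:2]*1000).astype(np.float32)))
E
```

```text
tool_pos: [0.555, -0.0961, 0.2645]
tool_rot: [-3.141, -0.0, 2.343]
time: 8.45
tool_pos: [0.4766, -0.284, 0.2399]
tool_rot: [3.141, -0.0, 1.641]
[ 0.47688752 -0.28383421  0.23997239] [ 3.14118327e+00 -1.13982719e-04  1.64109645e+00]
[ 301  153   24   52 1236] [312.42556634 178.40048544] [ 0.46712353 -0.28992847  0.02442824] ((467.0007019042969, -290.8269348144531), (27.562715530395508, 61.134788513183594), 3.9356958866119385)
```

View pics/w4.png

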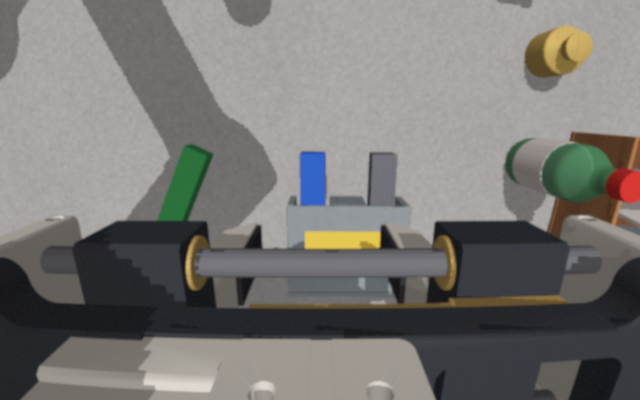

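The picture shows the blue end at (312,178), the grey bar at (382,180) and the rack roof below row 200. The bar points along 3.9°, matching the tool.

```bash
python3 -m handwheel '[-10,-3,-45,0,0.7,0,0,-45,0,0.7,0,0,-45,0,0.7,0,0,-45,0,0.7,0,0,-25,0,0.7,0,0,-16,0,0.7,0,0,0,0,0.7,0,0,0,0,0.7]' | egrep 'pos|force'
python3 -m handwheel '[0,0,0,0,0.2,0,0,0,0,0.2,0,0,0,0,0.2,0,0,0,0,0.2,0,0,0,0,0.2,0,0,0,0,0.2,0,0,0,0,0.2]' 30
```

```text
tool_pos: [0.4672, -0.2874, 0.0193]
contact_force: [0.7, -0.4, 0.6]
grip_force: 0.0
time: 10.0
tool_pos: [0.4666, -0.2882, 0.019]
tool_rot: [3.141, 0.0, 1.639]
contact_force: [-0.5, -0.6, 4.1]
opening: 0.0297
grip_force: 30.0
```

```bash
python3 -m handwheel '[-1.6,23,0,0,0.2,-1.6,23,0,0,0.2,-1.6,23,0,0,0.2,-1.6,23,0,0,0.2,-1.6,23,0,0,0.2,0,0,0,0,0.2,0,0,0,0,0.2]' | egrep 'pos|force|open'
python3 -m handwheel '[0,0,0,0,0.55,0,0,0,0,0.55,0,0,0,0,0.55,3.4,-49,0,0,0.55,0,0,0,0,0.55,0,0,0,0,0.55]' | egrep 'pos|force|open'
python3 -m handwheel '[0,0,0,0,0.2,0,0,0,0,0.2,0,0,0,0,0.2,0,0,0,0,0.2,0,0,0,0,0.2]' 40
```

```text
tool_pos: [0.4585, -0.1723, 0.019]
contact_force: [-1.2, 4.3, 7.3]
opening: 0.0296
grip_force: 30.0
tool_pos: [0.4616, -0.2231, 0.0185]
contact_force: [-0.6, -0.2, -0.6]
opening: 0.0506
grip_force: 0.0
time: 11.8
tool_pos: [0.4618, -0.2215, 0.0187]
tool_rot: [-3.141, -0.001, 1.639]
contact_force: [0.3, 1.6, 0.1]
opening: 0.0295
grip_force: 40.0
```

```bash
python3 -m handwheel '[0,0,30,0,0.2,0,0,40,0,0.2,0,0,40,0,0.2,22,34,10,0,0.2,22,34,0,-0.03,0.2,22,34,0,-0.03,0.2,22,34,0,-0.03,0.2,22,34,0,-0.03,0.2]' | egrep 'pos|force|open'
python3 -m handwheel '[22,34,0,-0.027,0.2,22,34,0,0,0.2,23,28,0,0,0.2,0,0,-20,0,0.2,0,0,0,0,0.2,0,0,0,0,0.2,0,0,0,0,0.2]' | egrep 'pos|rot|force|open|time'
python3 - <<'E'
from h import *
for n in("wrist","side"):
    c=cal(n); im,d=eyes.read_camera(n); cv2.imwrite(f"pics/{n}5.png",im); np.save(n+"5.npy",d); np.save(n+"5T.npy",c[2])
print(robot.observe()["tool_pos"])
a=cv2.imread("pics/wrist5.png"); b=cv2.imread("pics/side5.png")[130:300,200:420]
cv2.imwrite("pics/v5.png",np.vstack([a[:260],np.zeros((4,640,3),np.uint8),cv2.resize(b,(430,332),interpolation=cv2.INTER_CUBIC).__getitem__(slice(None)) if 0 else cv2.copyMakeBorder(cv2.resize(b,(430,332),interpolation=cv2.INTER_CUBIC),0,0,0,210,0)]))
E
```

```text
tool_pos: [0.5722, -0.0504, 0.1384]
contact_force: [0.8, -0.8, -2.6]
opening: 0.0298
grip_force: 40.0
time: 13.3
tool_pos: [0.6388, 0.0432, 0.1194]
tool_rot: [3.141, 0.0, 1.491]
contact_force: [0.1, -0.2, -1.9]
opening: 0.0298
grip_force: 40.0
[0.63911142 0.04315395 0.11972099]
```

View pics/v5.png

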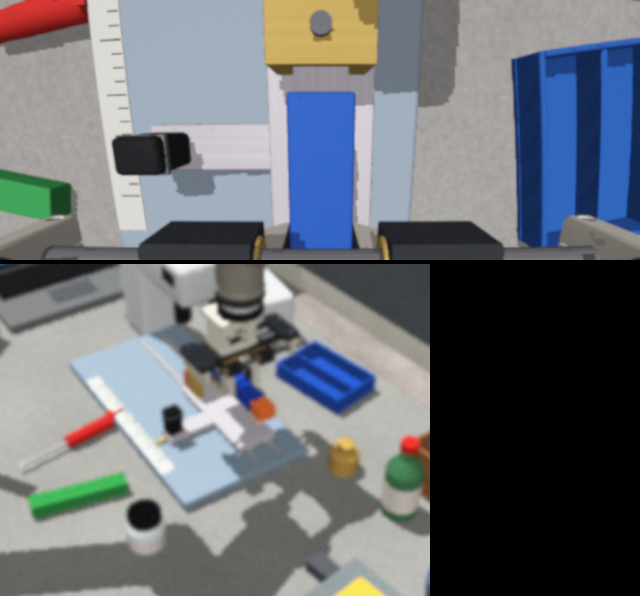

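The wrist view shows the bar end at row 93, columns 288–354. Ahead of it is the bridge's front edge at row ~66, columns 264–378. Comparing axes.

```bash
python3 - <<'E'
from h import *
im=cv2.imread("pics/wrist5.png"); K,dd,_=cal("wrist"); c=(K,dd,np.load("wrist5T.npy"))
g=cv2.GaussianBlur(im,(3,3),0).astype(int); G=g.sum(2); B=g[...,0]-g[...,2]
def eh(A,v,a,b): s=np.diff(A[v,a:b]); return (a+np.argmax(abs(s))+.5,v)
def ev(A,u,a,b): s=np.diff(A[a:b,u]); return (u,a+np.argmax(abs(s))+.5)
yaw=-.0785; R=np.array([[np.cos(yaw),-np.sin(yaw)],[np.sin(yaw),np.cos(yaw)]]); o=np.array([.6485,.1667])
def fit(n,e,z):
    P=(onplane(c,e,z)[:,:2]-o)@R*1000; f=cv2.fitLine(P.astype(np.float32),cv2.DIST_WELSCH,0,.01,.01).ravel()
    print(n,"mean",P.mean(0).round(1),"line pt",f[2:].round(1),"ang",np.rad2deg(np.arctan2(f[1],f[0])).round(2))
zt=.119-.0187+.025
rows=range(100,210,4)
fit("barL",[eh(B,v,275,300) for v in rows],zt); fit("barR",[eh(B,v,342,368) for v in rows],zt)
fit("barEnd",[ev(B,u,84,102) for u in range(293,350,3)],zt)
fit("bedL",[eh(G,v,262,280) for v in list(range(76,118,3))+list(range(175,205,3))],.036); fit("bedR",[eh(B,v,362,386) for v in range(110,200,4)],.036)
r=range(5,60,4)
fit("brL",[eh(B,v,255,275) for v in r],.082); fit("brR",[eh(B,v,366,388) for v in r],.082); fit("brFront",[ev(B,u,55,80) for u in range(275,372,4)],.082)
E
```

```text
barL mean [-14.8 -74.3] line pt [-14.8 -71.3] ang 89.93
barR mean [ 14.1 -74.4] line pt [ 14.1 -72.2] ang -89.96
barEnd mean [ -0.6 -47.4] line pt [  0.8 -47.4] ang -0.13
bedL mean [-36.1 -71.5] line pt [-36.9 -82.7] ang -89.89
bedR mean [ 37.2 -85.2] line pt [ 37.2 -85.2] ang 89.91
brL mean [-30.9 -12.6] line pt [-30.9 -12.8] ang -89.49
brR mean [ 30.3 -12.7] line pt [ 30.4 -11.9] ang -88.97
brFront mean [  1.1 -29.8] line pt [ -2.9 -30. ] ang 0.37
```

```bash
python3 -m handwheel '[0,0,-30,0,0.2,0,0,-30,0,0.2,0,0,-1,0,0.2,0,0,0,0,0.2,0,0,0,0,0.2]' | egrep 'pos|force'
python3 -m handwheel '[0.8,10,0,0,0.2,0.8,10,0,0,0.2,0.8,10,0,0,0.2,0.8,10,0,0,0.2,0.8,10,0,0,0.2,0.3,4,0,0,0.2,0,0,0,0,0.2,0,0,0,0,0.2]' | egrep 'pos|force'
python3 -m handwheel '[0,0,-1,0,0.2,0,0,0,0,0.2]' | egrep 'pos|force'
python3 -m handwheel '[0,0,-1,0,0.2,0,0,0,0,0.2]' | egrep 'pos|force'
```

```text
tool_pos: [0.6396, 0.0437, 0.0594]
contact_force: [-0.3, -0.4, -1.2]
grip_force: 40.0
tool_pos: [0.6432, 0.0979, 0.0576]
contact_force: [0.4, -1.0, -2.8]
grip_force: 40.0
tool_pos: [0.6431, 0.0974, 0.0565]
contact_force: [0.7, 0.4, -1.8]
grip_force: 40.0
tool_pos: [0.6431, 0.0977, 0.0556]
contact_force: [-0.6, 1.0, -2.8]
grip_force: 40.0
```

```bash
python3 -m handwheel '[0,0,-1,0,0.2,0,0,0,0,0.2]' | egrep 'pos|force'
python3 -m handwheel '[0,0,-0.7,0,0.2,0,0,0,0,0.2]' | egrep 'pos|force'
python3 -m handwheel '[0.1,1.5,0,0,0.2,0,0,0,0,0.2]' | egrep 'pos|force'
python3 -m handwheel '[0.1,1,0,0,0.2,0,0,0,0,0.2]' | egrep 'pos|force'
```

```text
tool_pos: [0.6431, 0.0979, 0.0546]
contact_force: [-1.0, -0.5, -2.4]
grip_force: 40.0
tool_pos: [0.6432, 0.0979, 0.0545]
contact_force: [-2.3, -0.3, 1.2]
grip_force: 40.0
tool_pos: [0.6437, 0.0994, 0.0545]
contact_force: [-0.4, -0.5, 3.0]
grip_force: 40.0
tool_pos: [0.6439, 0.1003, 0.0545]
contact_force: [-0.5, -3.0, 4.1]
grip_force: 40.0
```

```bash
python3 -m handwheel '[0.1,1,0,0,0.2,0,0,0,0,0.2]' | egrep 'pos|force'
python3 -m handwheel '[0,0,0,0,0.45,0,0,0,0,0.45,0,0,0,0,0.45]' | egrep 'pos|force|open'
python3 -m handwheel '[0,0,40,0,0.45,0,0,40,0,0.45,0,-20,40,0,0.45,0,-20,20,0,0.45,0,0,0,0,0.7,0,0,0,0,0.7,0,0,0,0,0.7]' | egrep 'pos|force|time'
python3 - <<'E'
from h import *
c=cal("wrist"); im,d=eyes.read_camera("wrist"); cv2.imwrite("pics/w6.png",im); np.save("w6T.npy",c[2])
E
```

```text
tool_pos: [0.6439, 0.1014, 0.0544]
contact_force: [0.3, -1.6, 3.8]
grip_force: 40.0
tool_pos: [0.6432, 0.1019, 0.0535]
contact_force: [0.8, 0.9, -0.1]
opening: 0.0408
grip_force: 0.0
time: 17.1
tool_pos: [0.6426, 0.0623, 0.1921]
contact_force: [-2.1, 0.5, -1.5]
grip_force: 0.0
```

View pics/w6.png

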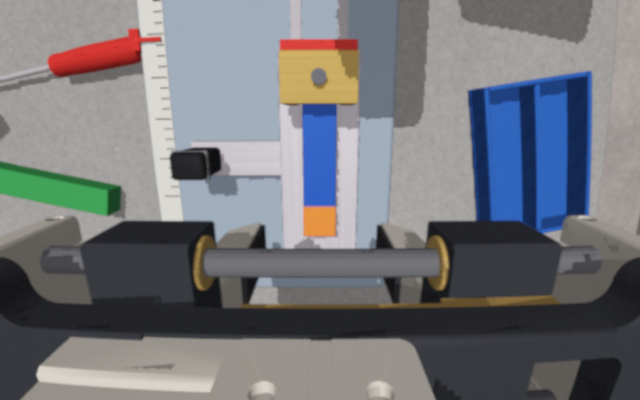

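The bar lies straight on the bed, blue under the bridge (columns 303–337), with its orange end outwards at (320,221). I'll measure the seating against the bridge and the carriage position.

```bash
python3 - <<'E'
from h import *
im=cv2.imread("pics/w6.png"); K,dd,_=cal("wrist"); c=(K,dd,np.load("w6T.npy"))
g=cv2.GaussianBlur(im,(3,3),0).astype(int); G=g.sum(2); B=g[...,0]-g[...,2]; RR=g[...,2]
def eh(A,v,a,b): s=np.diff(A[v,a:b]); return (a+np.argmax(abs(s))+.5,v)
def ev(A,u,a,b): s=np.diff(A[a:b,u]); return (u,a+np.argmax(abs(s))+.5)
yaw=-.0785; R=np.array([[np.cos(yaw),-np.sin(yaw)],[np.sin(yaw),np.cos(yaw)]]); o=np.array([.6485,.1667])
def fit(n,e,z):
    P=(onplane(c,e,z)[:,:2]-o)@R*1000; f=cv2.fitLine(P.astype(np.float32),cv2.DIST_WELSCH,0,.01,.01).ravel()
    print(n,P.mean(0).round(1),"med",np.median(P,0).round(1),"ang",np.rad2deg(np.arctan2(f[1],f[0])).round(2))
fit("barL",[eh(B,v,295,312) for v in range(110,200,4)],.061); fit("barR",[eh(B,v,328,345) for v in range(110,200,4)],.061)
fit("blue/orange",[ev(B,u,195,218) for u in range(307,334,3)],.061)
fit("barEnd(top)",[ev(RR,u,228,246) for u in range(307,334,3)],.061)
fit("brFront",[ev(B,u,95,112) for u in range(307,334,3)],.082)
fit("brBack/red",[ev(g[...,1],u,44,58) for u in range(290,350,4)],.082)
H,S,V=cv2.split(cv2.cvtColor(im,cv2.COLOR_BGR2HSV)); v,u=np.where(V<50); k=(u>165)&(u<222)&(v>140)&(v<185); print("grip box",u[k].min(),u[k].max(),v[k].min(),v[k].max())
fit("gripTopYs",[(182,v[k].min()-.5),(182,v[k].max()+.5)],.085)
E
```

```text
barL [-14.2 -71.7] med [-14.1 -71.2] ang -89.86
barR [ 14.5 -71.7] med [ 14.5 -71.2] ang -89.41
blue/orange [-1.000e-01 -1.186e+02] med [-1.000e-01 -1.186e+02] ang 0.01
barEnd(top) [-1.000e-01 -1.483e+02] med [-1.000e-01 -1.482e+02] ang 1.37
brFront [  0.2 -28.8] med [  0.2 -28.8] ang -0.05
brBack/red [-0.5 11.2] med [-0.4 11.2] ang -0.08
grip box 171 219 149 178
gripTopYs [-112.7  -75.9] med [-112.7  -75.9] ang 83.88
```

```bash
python3 -m handwheel '[-14,4,0,0.143,1,-14,4,0,0.143,1,-14,4,0,0.143,1,-14,4,0,0.143,1,-14,4,0,0.143,1,-14,4,0,0.143,1,-13,4,0,0.143,1,-12,4,0,0.143,1]' | egrep 'pos|rot'
python3 -m handwheel '[0,2,0,0.143,1,0,0,0,0.143,1,0,0,0,0.141,1,0,0,0,0,1,0,0,0,0,1]' | egrep 'pos|rot|open'
```

```text
tool_pos: [0.5332, 0.0944, 0.1927]
tool_rot: [-3.141, -0.002, 2.643]
tool_pos: [0.5341, 0.0959, 0.1932]
tool_rot: [3.142, -0.002, 3.06]
opening: 0.0919
```

```bash
python3 -m handwheel '[0,0,-45,0,1,0,0,-45,0,1,0,0,-42,0,1,0,0,0,0,1,0,0,0,0,1]' | egrep 'pos|force|open'
python3 -m handwheel '[0,0,0,0,0.1,0,0,0,0,0.1,0,0,0,0,0.1,0,0,0,0,0.1,0,0,0,0,0.1,0,0,0,0,0.1,0,0,0,0,0.1,0,0,0,0,0.1]' 20 | egrep 'pos|force|open'
python3 -m handwheel '[0,0,0,0,0.1,0,0,0,0,0.1,0,0,0,0,0.1]' 20 | egrep 'pos|force|open|time'
```

```text
tool_pos: [0.5346, 0.0956, 0.0622]
contact_force: [0.4, 0.8, 0.4]
opening: 0.0913
grip_force: 0.0
tool_pos: [0.5345, 0.0954, 0.062]
contact_force: [0.2, 0.8, 0.8]
opening: 0.0324
grip_force: 0.0
time: 20.05
tool_pos: [0.5345, 0.0957, 0.062]
contact_force: [-0.9, 2.1, 0.1]
opening: 0.0243
grip_force: 20.0
```

```bash
python3 -m handwheel '[0.2,3,0,0,0.1,0.5,7,0,0,0.1,0.8,11,0,0,0.1,1.1,14,0,0,0.1,1.2,15,0,0,0.1,1.2,15,0,0,0.1,1.1,14,0,0,0.1,0.9,11,0,0,0.1]' | egrep 'pos|force'
python3 -m handwheel '[0.7,9,0,0,0.1,0.5,6,0,0,0.1,0.2,3,0,0,0.1,0,0,0,0,0.1,0,0,0,0,0.1,0,0,0,0,0.1]' | egrep 'pos|force|open'
cat > p.py <<'E'
from h import *
yaw=-.0785; R=np.array([[np.cos(yaw),-np.sin(yaw)],[np.sin(yaw),np.cos(yaw)]])
c=cal("wrist"); im,d=eyes.read_camera("wrist"); cv2.imwrite("pics/w7.png",im)
H,S,V=cv2.split(cv2.cvtColor(im,cv2.COLOR_BGR2HSV))
for nm,m,z,b in (("yel",(H>15)&(H<38)&(S>90),.025,0),("red",((H<8)|(H>172))&(S>100),.024,0)):
    P=onplane(c,np.argwhere(np.ones((400,640)))[:,::-1],z).reshape(400,640,3)
    L=(P[...,:2]-[.6485,.1667])@R
    box=(L[...,1]>-.02)&(L[...,1]<.09)&((L[...,0]>-.155)&(L[...,0]<-.128) if nm=="yel" else (L[...,0]>-.170)&(L[...,0]<-.155))
    k,l,s,ce=cv2.connectedComponentsWithStats((m&box).astype(np.uint8))
    for i in range(1,k):
        if s[i,4]>8: print(nm,s[i],ce[i].round(1),(np.mean(L[l==i],0)*1000).round(2))
E
python3 p.py
```

```text
tool_pos: [0.5416, 0.1871, 0.062]
contact_force: [1.7, -4.5, -0.7]
grip_force: 20.0
tool_pos: [0.5429, 0.2038, 0.062]
contact_force: [1.0, 2.6, -2.4]
opening: 0.0238
grip_force: 20.0
yel [317 163   7  34 232] [320.1 179.4] [-138.29   28.37]
red [329 125   6  26 156] [331.5 137.5] [-162.76   35.02]
```

```bash
python3 -m handwheel '[0.25,3.3,0,0,0.1,0.25,3.3,0,0,0.1,0,0,0,0,0.1,0,0,0,0,0.1,0,0,0,0,0.1]' | egrep 'pos|force'; python3 p.py
```

```text
tool_pos: [0.5434, 0.21, 0.062]
contact_force: [2.0, -0.9, -2.0]
grip_force: 20.0
yel [317 163   7  34 230] [320.1 179.4] [-138.3    34.58]
red [318 125   6  27 162] [320.5 138. ] [-162.49   34.86]
```

```bash
python3 -m handwheel '[0,0.4,0,0,0.1,0,0,0,0,0.1,0,0,0,0,0.1]' | egrep 'pos|force'; python3 -m handwheel '[0,0,0,0,0.8,0,0,0,0,0.8,0,0,0,0,0.8,0,0,0,0,0.8,0,0,0,0,0.8]' | egrep 'pos|force|open'; python3 p.py
python3 -m handwheel '[0,0,30,0,0.8,0,0,45,0,0.8,0,0,45,0,0.8,-10,0,45,0,0.8,-20,0,0,0,0.8,0,0,0,0,0.8,0,0,0,0,0.8,0,0,0,0,0.8]' | egrep 'pos|force|time'; python3 p.py
```

```text
tool_pos: [0.5434, 0.2103, 0.062]
contact_force: [0.6, -3.5, -1.8]
grip_force: 20.0
tool_pos: [0.5434, 0.2106, 0.0621]
contact_force: [0.4, 0.4, 0.5]
opening: 0.0593
grip_force: 0.0
yel [316 163   8  34 224] [319.3 179.4] [-138.33   34.75]
red [317 125   6  27 162] [319.5 138. ] [-162.55   34.88]
time: 23.7
tool_pos: [0.5136, 0.2103, 0.226]
contact_force: [-0.0, -0.5, -0.2]
grip_force: 0.0
yel [321 168   4  18  54] [322.1 176.8] [-137.77   34.36]
red [322 149   2  13  26] [322.5 155. ] [-162.29   34.85]
```

View pics/w7.png

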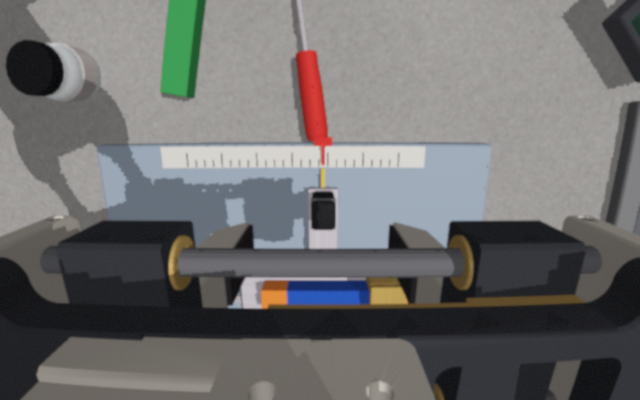

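The pointer (322,177) lines up with the mark stem (322,155), the bar is still in place with its orange end outwards, and the gripper is clear of everything.

```bash
python3 -c "
from cell import robot
print(robot.hand_in())"
```

```text
the job is handed in; nothing more can be done
None
```

I drew the carriage back to its end stop, laid the blue bar flat and straight with its plain end seated on the red stop, and slid the carriage until the pointer was within about 0.5 mm of the red mark. I then let go and handed the job in at about 24 s; no verdict was returned.

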